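Test a batch of transformers on the pedal-operated test head

TASK

With the blue carrier pushed fully back to its load end (yellow strip), stand every loose transformer upright in its own nest on the carrier, then slide the carrier along the rail until it clicks into the detent under the test head. Press the yellow pedal down to its stop with the gripper and keep it down for a full second, with the carrier in the detent and all transformers still in their nests; never press the pedal while the carrier is elsewhere. Then let the pedal up, slide the carrier fully back to the load end, stand all the tested transformers upright on the floor of the red crate, and leave the bottle, screwdriver and wire spool alone.

Things in the scene. Friction and masses are not known exactly. Their poses are not given: they have to be found in the camera images.
- coil1: small transformer, 36 x 30 x 36 mm (x, y, z) box outline, 150 g: dark steel core (its flat faces are at x = -18 and +18 mm, best to grip across x), copper winding, white bobbin ends. Origin at the centre of the underside, z up when upright. Two or three of coil1 to coil3 are present, standing on the bench to the right of the robot.
- coil2: like coil1
- coil3: like coil1
- rail: fixed aluminium slide rail, 100 x 520 mm, 10 mm thick with guides to 16 mm; origin under its centre, the rail runs along its y axis (roughly the world's y). The yellow strip marks the load end at y = -255 mm, a black stop is at +y. Carrier, nests and test head share its axes.
- carrier (a joint): position of the carrier along the rail's +y (m): 0 = against the stop at the load end, up to 0.25; friction about 1 N, about 3 N to push into or out of the detent under the test head (at about 0.18 to 0.22, see station). The carrier is a blue plate, 64 x 170 mm, with its top at z = 30 mm, and stays where it is left.
- carrier_mid (a point): centre of the carrier's top face (z = 30 mm), which lies on the middle nest's floor; axes as the rail
- nest1 (a point): floor centre of the nest nearest the handle, 30 mm above the bench. A nest is 42 mm (y) by 50 mm (x) inside white ribs (5 mm high across y, 4 mm high across x), for one transformer standing with its x axis along the rail's x (either way round). Nests are 50 mm apart in y. Axes as the rail.
- nest2 (a point): floor centre of the middle nest, see nest1
- nest3 (a point): floor centre of the nest farthest from the handle (+y), see nest1
- carrier_handle (a point): grip point on the carrier's upright black handle with a yellow band (18 mm in x, 24 mm in y, top at 90 mm above the bench); this point is on its axis 70 mm above the bench, 145 mm to -y of the carrier's middle, with free room on both x sides and to -y
- head: fixed blue test head beside the rail; its place along the rail varies. Axes as the rail. Column (50 x 100 x 150 mm) at x = 80 to 130 mm, a beam to above the carrier (z = 151 to 169 mm), and a white probe plate (50 x 145 mm) over the carrier; the plate's underside is 102 mm above the bench when up (probes to 94 mm) and comes down 32 mm with the pedal, to 4 mm above the transformers' tops.
- station (a point): where carrier_mid lies when the carrier is in the detent under the test head (a sprung ball in the head clicks between two studs on the carrier's side and centres it from about 4 mm away)
- pedal_base: fixed dark steel base plate of the pedal, 140 x 90 mm, 8 mm thick, between robot and rail; origin under the plate, 10 mm to -x of its centre. The pedal's hinge is at x = -45 mm, z = 22 mm, and its free end points to +x (away from the robot at yaw 0).
- pedal (a joint): angle of the pedal (rad): 0 = up, 0.30 = down on its stop. It springs up by itself; about 6 N at the pad starts it, 12 N hold it at the stop. It lowers the test head's probe plate.
- pedal_pad (a point): point to press: top of the yellow pedal's black rubber pad, 85 mm from the hinge along the pedal, on its middle line; about 54 mm above the bench when up, 29 mm when down (moves with the pedal; pedal 70 mm wide)
- crate_in (a point): centre of the inner floor (5 mm above the bench) of the fixed red open crate, inside 220 mm (x) by 140 mm (y), walls 55 mm high and 5 mm thick; axes along the crate's sides, to the left of the robot
- bottle: bystander: green bottle, 64 mm diameter, 200 mm tall, origin at the centre of the underside
- screwdriver: bystander: screwdriver lying on the bench between the pedal and the crate
- spool: bystander: wire spool, 70 mm diameter, 44 mm high, origin at the centre of the underside

How it is judged (in metres and radians):
On the way, in this order (a step that is already met when the one before it is completed fails the run):
1. every transformer stands upright in a nest of the carrier, which is at the load end (value of joint carrier below 0.012 m and (distance between coil1 and nest1 below 0.012 m or distance between coil1 and nest2 below 0.012 m or distance between coil1 and nest3 below 0.012 m) and angle between each of coil1, coil2, coil3's own z axis and vertical below 0.1 rad and (distance between coil2 and nest1 below 0.012 m or distance between coil2 and nest2 below 0.012 m or distance between coil2 and nest3 below 0.012 m) and (distance between coil3 and nest1 below 0.012 m or distance between coil3 and nest2 below 0.012 m or distance between coil3 and nest3 below 0.012 m)), for 0.2 s.
2. the carrier with the transformers is in the detent under the test head (y of carrier_mid in the frame of station between -0.005 and 0.005 m and (distance between coil1 and nest1 below 0.012 m or distance between coil1 and nest2 below 0.012 m or distance between coil1 and nest3 below 0.012 m) and angle between each of coil1, coil2, coil3's own z axis and vertical below 0.1 rad and (distance between coil2 and nest1 below 0.012 m or distance between coil2 and nest2 below 0.012 m or distance between coil2 and nest3 below 0.012 m) and (distance between coil3 and nest1 below 0.012 m or distance between coil3 and nest2 below 0.012 m or distance between coil3 and nest3 below 0.012 m)), for 0.2 s.
3. the pedal is held down on its stop for a second, the carrier in the detent and the transformers in their nests (all of step 2 and value of joint pedal above 0.27 rad), for 0.8 s.
4. the pedal is up again and the carrier is back at the load end (value of joint carrier below 0.012 m and value of joint pedal below 0.04 rad), for 0.2 s.
At the end, for the whole second after the job is handed in: Every transformer stands upright (within 0.1 rad) and still on the floor of the red crate, the carrier is within 12 mm of its stop at the load end, and the pedal is up (below 0.04 rad) (all of step 4 and x of coil1 in the frame of crate_in between -0.105 and 0.105 m and y of coil1 in the frame of crate_in between -0.065 and 0.065 m and z of coil1 in the frame of crate_in between -0.006 and 0.006 m and angle between each of coil1, coil2, coil3's own z axis and vertical below 0.1 rad and linear speed of each of coil1, coil2, coil3 below 0.02 m/s and x of coil2 in the frame of crate_in between -0.105 and 0.105 m and y of coil2 in the frame of crate_in between -0.065 and 0.065 m and z of coil2 in the frame of crate_in between -0.006 and 0.006 m and x of coil3 in the frame of crate_in between -0.105 and 0.105 m and y of coil3 in the frame of crate_in between -0.065 and 0.065 m and z of coil3 in the frame of crate_in between -0.006 and 0.006 m); the robot touches nothing.
It fails at once if the pedal is pressed while the carrier is not in the detent under the test head (value of joint pedal above 0.1 rad and not (y of carrier_mid in the frame of station between -0.01 and 0.01 m)).
It fails at once if the bottle is disturbed (distance of bottle from where it was at the start of the episode above 0.03 m).
It fails at once if the screwdriver is disturbed (distance of screwdriver from where it was at the start of the episode above 0.03 m).
It fails at once if the spool is disturbed (distance of spool from where it was at the start of the episode above 0.03 m).
Of coil1, coil2, coil3 only 2 to 3 are there at a start; the rules pass over those that are not, and their reading is None.
At some moment in a run one of coil1, coil2, coil3 may be knocked a few centimetres aside while the robot is not near it.
It also fails if it takes over 210 s, if anything falls off the work surface, if the arm or the gripper's body presses on something with over 40 N, if the wrist force passes 120 N, or if a joint passes its speed limit or range.

ROBOT

A 6-joint arm with a two-finger parallel gripper is mounted at the origin on the work surface. World frame = base frame: x ahead of the robot, y to its left, z up, the work surface at z = 0. Lengths are in mm, angles in rad, forces in N, time in s.
With the tool pointing down it reaches from about 275 to 825 mm from the base axis. Payload 5.2 kg.
Tool frame: the origin (TCP) lies at the very end of the fingers, on their centre line; the grasp point (between the pads) lies 19 mm behind it; z points along the fingers, y is the line along which they close (so a half turn about z gives the same grasp; the last joint's range is limited). The gripper opens to 93 mm and grips with 3 to 60 N. Pads are 15 mm wide; open, the fingers measure 128 mm over their backs; the gripper's body (75 mm by 188 mm) begins 65 mm behind the grasp point.
Start: joints at [-1.366, 0.259, 1.535, -0, 1.348, -0.203], TCP at [218.146, -504.894, 218.653] pointing down, gripper open.
Joint ranges: [-3.14, 3.14], [-0.91, 2.08], [0.19, 2.58], [-1.22, 4.36], [0.22, 2.71], [-3.12, 3.12]. Speed limits (rad/s): [2.57, 2.57, 3.14, 3.14, 3.14, 3.14].

INTERFACE

Orientations are given as [roll, pitch, yaw] about the fixed x, y, z axes, in that order (R = Rz(yaw) Ry(pitch) Rx(roll)).
In Python, from bench import robot gives the robot as it stands. The module is installed in compiled form; this text tells all that it offers. Calls block until the motion is done:
- robot.move_ptp(position, orientation): joint-space move of the TCP to a pose.
- robot.move_linear(position, ori=None, speed=150, f_stop=None): straight line of the TCP; ori=None keeps the orientation; speed is the mean speed in mm/s. With f_stop (N) it stops when the force on the tool has changed by that much, and returns True; else False.
- robot.move_j(angles): joint-space move.
- robot.move_gripper(opening): opening from 0.0 (shut) to 1.0 (fully open); the grip force is fixed at half the most; returns when the fingers have stopped.
- robot.sleep(seconds).
- robot.inverse_kinematics(position, orientation): joint angles nearest the present ones, or None.
- robot.get_image(name): name is "side" or "top"; returns a dict with "img" (400x640x3 uint8, blue, green, red), "fovy" (degrees; the focal length in pixels is half the picture's height over the tangent of half this angle, whatever the lens; pixels are square), "cx", "cy" (the principal point, pixels), "eye" and "orientation" of the camera in the world. Camera axes: x right, y down, z forward; pixel columns grow to the right and rows downward; lengths in mm; the calibration is good to about 2 mm. A picture is of the moment at which its call begins. There is no depth.
A pose or a line that the arm cannot do raises robot.MotionError and nothing moves.
- robot.hand_in(): hands the job in; it is judged then, once.
Readings, each from a call of its own:
- robot.current_t(): time.
- robot.current_qpos(): joint angles.
- robot.current_joint_vel(): joint speeds.
- robot.current_joint_efforts(): joint torques, N m.
- robot.current_tcp_pos(): TCP position.
- robot.current_eef_rot(): TCP orientation.
- robot.current_contact_force(): force on the tool from outside, world axes, zero at the start.
- robot.current_ft_torque(): the same for the moment, N m.
- robot.current_gripper_width(): opening from 0.0 (shut) to 1.0 (fully open).
- robot.current_finger_force(): force on a finger pad.
Only numpy, scipy, OpenCV 4.12 (cv2) and the standard library are available. Lean on these libraries where they do the work, as an engineer would, in place of code of your own. Each camera call takes 0.05 s, during which the arm holds its last target. There are 200 camera calls.

## Working session

There is one attempt and no reset: what is moved stays moved. The work goes in short steps, each a Python script; the robot and the scene stay as the last script left them, time stands still between calls to the robot, and variables do not carry over. Pictures are saved under pics/ and viewed, at most 14 in all, crops included, and the job is handed in when it is done.

```bash
mkdir -p pics; python3 - <<'E'
from bench import robot
import cv2
for n in("top","side"):
    d=robot.get_image(n); cv2.imwrite(f"pics/{n}0.png",d["img"]); print(n,{k:v for k,v in d.items() if k!="img"})
print(robot.current_eef_rot(),robot.current_t())
E
```

```text
top {'fovy': 57.79995589389599, 'cx': 320.5566904595561, 'cy': 196.45987407308087, 'eye': array([ 365.3761601 ,  -27.07631186, 1057.47069493]), 'orientation': array([-2.97086082,  0.01120962, -1.54535607])}
side {'fovy': 47.43217575922891, 'cx': 323.0883921248282, 'cy': 192.1716345746459, 'eye': array([ 332.97127824, -919.78415797,  868.63081312]), 'orientation': array([-2.28960839, -0.01005582, -0.21908185])}
[-3.14000775e+00 -3.46411968e-04  4.07734222e-01] 0.1
```

View pics/top0.png

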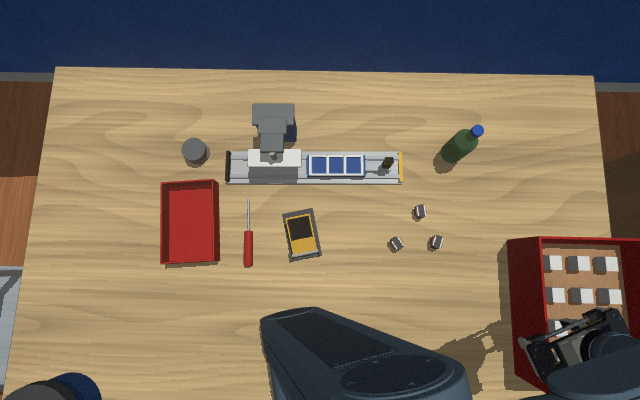

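View pics/side0.png

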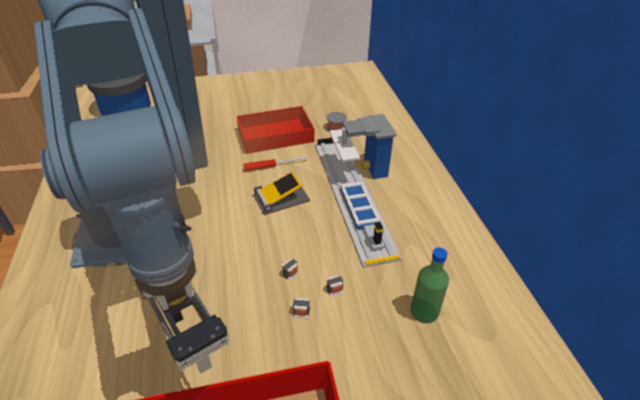

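The top view shows three coils at about (419,211), (396,244) and (436,242). The rail runs from u=226 to 402 at v≈167, the carrier spans 307–365, the handle is near (388,162), the pedal near (301,233) and the crate at 161–219 × 180–264. Next I'll measure these on enlarged crops.

```bash
cat > h.py <<'E'
from bench import robot
import cv2, numpy as np
from scipy.spatial.transform import Rotation as R
def cam(n):
    d=robot.get_image(n); d["f"]=200/np.tan(np.radians(d["fovy"]/2)); d["R"]=R.from_euler("xyz",d["orientation"]).as_matrix(); return d
def ray(d,p,z):
    p=np.atleast_2d(np.asarray(p,float))
    v=np.c_[(p[:,0]-d["cx"])/d["f"],(p[:,1]-d["cy"])/d["f"],np.ones(len(p))]@d["R"].T
    return d["eye"]+v*((z-d["eye"][2])/v[:,2])[:,None]
def proj(d,P):
    c=(np.atleast_2d(P)-d["eye"])@d["R"]; return c[:,:2]/c[:,2:]*d["f"]+[d["cx"],d["cy"]]
def crop(d,x,y,w,h,s,name):
    cv2.imwrite(name,cv2.resize(d["img"][y:y+h,x:x+w],None,fx=s,fy=s,interpolation=cv2.INTER_CUBIC))
E
python3 - <<'E'
from h import *
t=cam("top"); s=cam("side")
a=cv2.resize(t["img"][190:265,375:455],None,fx=7,fy=7,interpolation=cv2.INTER_CUBIC)[:500]
crop(t,220,140,190,130,4.2,"pics/c1.png")
b=cv2.resize(s["img"][250:325,270:350],None,fx=5,fy=5,interpolation=cv2.INTER_CUBIC)
a=cv2.resize(t["img"][195:260,380:450],None,fx=5.5,fy=5.5,interpolation=cv2.INTER_CUBIC)
H=max(a.shape[0],b.shape[0]); c=np.zeros((H,a.shape[1]+b.shape[1],3),np.uint8); c[:a.shape[0],:a.shape[1]]=a;c[:b.shape[0],a.shape[1]:]=b
cv2.imwrite("pics/c2.png",c); print(c.shape,a.shape)
for n,p,z in [("coilA",(419,211),20),("B",(396,244),20),("C",(436,242),20),("handle",(388,160),85),("railL",(402,167),12),("pad",(300,229),50)]: print(n,ray(t,p,z).round(1))
E
```

```text
(375, 785, 3) (358, 385, 3)
coilA [[ 508.1 -295.2   20. ]]
B [[ 412.2 -228.2   20. ]]
C [[ 420.7 -341.4   20. ]]
handle [[ 639.4 -195.8   85. ]]
railL [[ 639.5 -249.7   12. ]]
pad [[445.6  43.4  50. ]]
```

View pics/c1.png

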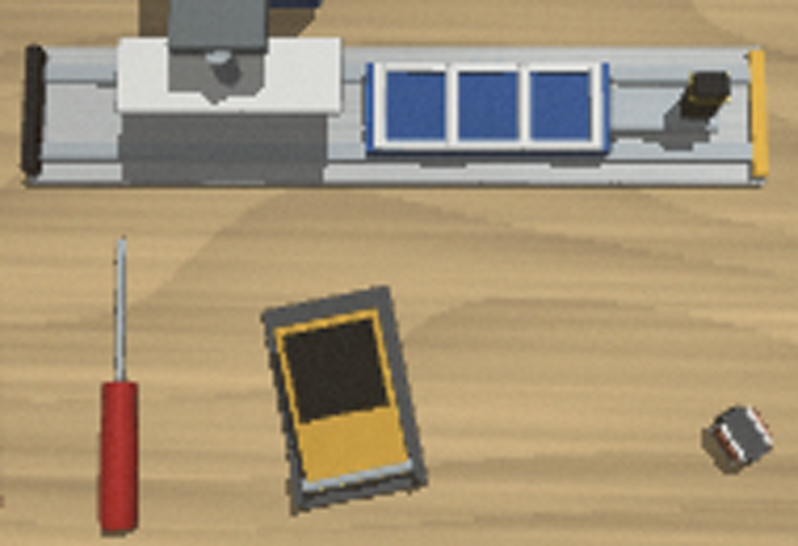

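View pics/c2.png

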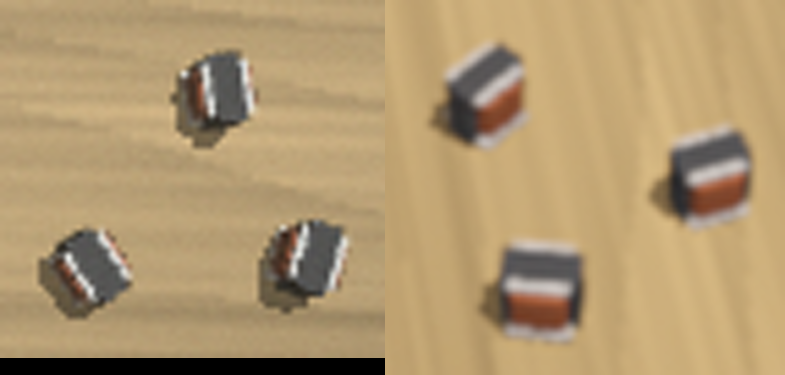

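Coils A, B and C all stand upright. Each shows a dark strip (its x axis) between white strips, with the sides also visible. I'll segment the top faces by grey level.

```bash
python3 - <<'E'
from h import *
for n,(u,v) in (("top",(420,211)),("side",(300,307))):
    d=cam(n); q=d["img"][v-12:v+13,u-12:u+13]; h=cv2.cvtColor(q,cv2.COLOR_BGR2HSV)
    print(n); 
    for r in range(25): print(" ".join("%3d/%-3d"%(h[r,c,2],h[r,c,1]) for c in range(2,23)))
E
```

```text
top
176/91  176/94  177/92  175/92  175/93  176/91  176/96  174/94  172/92  170/93  170/95  171/92  173/94  173/90  171/92  171/94  171/89  171/92  170/93  171/94  169/88 
181/93  183/93  182/92  180/94  183/91  181/93  183/92  181/92  180/92  180/92  181/93  181/93  180/91  182/94  179/91  180/92  176/93  178/93  179/94  178/93  182/90 
184/90  185/92  186/92  185/91  185/92  186/90  184/91  185/91  185/91  186/92  184/93  183/91  182/94  182/92  184/90  183/93  184/94  186/93  184/91  184/93  181/94 
187/91  185/92  188/94  185/95  186/93  187/93  183/92  186/95  186/92  187/90  182/94  185/94  185/91  186/92  184/93  185/92  186/93  185/94  183/93  184/91  183/93 
187/93  189/92  189/90  186/92  187/93  187/91  185/91  188/90  190/90  187/90  186/92  184/91  185/95  183/92  185/92  186/95  185/94  188/91  185/91  185/91  182/94 
189/90  185/91  186/92  187/89  185/94  186/92  186/93  182/97  183/92  145/91  148/84  121/74  130/71  141/90  186/92  189/94  187/94  185/92  188/91  185/92  188/91 
188/91  183/92  186/90  193/90  190/93  186/93  188/92  115/80  101/10   87/3    88/6   
[... 6608 characters left out ...]
/43  151/86  177/108 198/103
182/108 185/106 177/109 161/90  164/44  173/24  173/28  174/29  170/32  157/37  148/45  152/45  156/41  159/40  165/37  176/33  190/31  191/48  186/90  192/106 199/104
181/107 187/105 192/106 184/104 176/85  177/69  177/66  176/62  171/52  170/50  176/51  173/43  169/32  177/29  184/26  182/22  183/29  188/62  193/98  195/106 198/104
181/107 190/106 197/104 199/105 198/106 199/103 199/103 195/101 186/99  185/95  193/91  186/88  176/83  179/76  182/70  175/67  173/74  182/92  193/104 195/106 196/103
182/106 190/106 197/105 201/104 202/104 203/104 203/104 201/104 198/106 198/106 201/105 199/106 197/106 197/105 196/104 193/103 192/104 193/104 195/105 194/105 195/103
```

```bash
cat >> h.py <<'E'
def blobs(d,m,z,lo,hi,roi):
    """blobs of a mask (roi x0,y0,x1,y1): hull-less rect on plane z -> (centre, long-axis angle, size)"""
    k=np.zeros(m.shape,np.uint8); x0,y0,x1,y1=roi; k[y0:y1,x0:x1]=m[y0:y1,x0:x1]
    n,l,st,ce=cv2.connectedComponentsWithStats(k.astype(np.uint8),connectivity=4); out=[]
    for i in range(1,n):
        if lo<=st[i,4]<=hi:
            v,u=np.nonzero(l==i); P=ray(d,np.c_[u,v],z)[:,:2]
            c,s,a=cv2.minAreaRect(P.astype(np.float32)); a=np.radians(a)
            if s[0]<s[1]: a+=np.pi/2
            a=(a+np.pi/2)%np.pi-np.pi/2
            out.append(dict(mean=P.mean(0).round(1),rc=np.round(c,1),ang=round(a,3),size=np.round(sorted(s),1),n=st[i,4],px=ce[i].round(1)))
    return out
def hsv(d): return cv2.split(cv2.cvtColor(d["img"],cv2.COLOR_BGR2HSV))
def coils(d,z,roi,lo=30):
    h,s,v=hsv(d); return blobs(d,(s<35)&(v>74)&(v<118),z,lo,250,roi)
def carrier(d):
    h,s,v=hsv(d); return blobs(d,((h>100)&(h<125)&(s>120)&(v>60)),30,30,3000,(220,140,420,200))
E
python3 - <<'E'
from h import *
t=cam("top"); s=cam("side")
for r in coils(t,36,(375,195,460,265)): print("T",r)
for r in coils(s,36,(265,245,355,330)): print("S",r)
for r in carrier(t): print("B",r)
h,sa,v=hsv(t)
for r in blobs(t,(h>15)&(h<32)&(sa>150)&(v>150),12,8,4000,(220,140,420,200)): print("Y",r)
for r in blobs(t,(v<60),50,100,4000,(270,195,335,270)): print("pad",r)
for r in blobs(t,(v<60),85,8,4000,(375,145,398,180)): print("handle",r)
for r in blobs(t,(v<50),16,8,4000,(220,140,240,200)): print("stop",r)
c=lambda p:np.array(p)/4.2+[220,140]-.5
for n,p,z in (("railedge",[(27,186),(765,186)],10),("pedalbase",[(262,312),(388,287),(427,484),(294,514)],8),("plate",[(118,38),(341,38),(341,113),(118,110)],105),("carrier",[(367,64),(607,63),(610,152),(367,152)],30),("handleTop",[(693,72),(732,72),(728,87),(690,87)],90)): print(n,ray(t,c(p),z).round(1).tolist())
hh=(h<8)|(h>172)
for z in (55,): print("crate",ray(t,[(161,182),(218,180),(219,264),(162,265)],z).round(1).tolist())
E
```

```text
T {'mean': array([ 507.3, -296.6]), 'rc': array([ 507.5, -296.7]), 'ang': np.float64(0.121), 'size': array([14.8, 32.8]), 'n': np.int32(65), 'px': array([421. , 210.6])}
T {'mean': array([ 421.3, -340.3]), 'rc': array([ 421.5, -340.3]), 'ang': np.float64(-0.344), 'size': array([16.4, 33.3]), 'n': np.int32(70), 'px': array([437.3, 241.5])}
T {'mean': array([ 414.6, -228.1]), 'rc': array([ 414.4, -227.9]), 'ang': np.float64(0.589), 'size': array([15.7, 33.4]), 'n': np.int32(70), 'px': array([397.1, 242.9])}
S {'mean': array([ 413.9, -227. ]), 'rc': array([ 414.1, -226.7]), 'ang': np.float64(0.597), 'size': array([10.9, 32. ]), 'n': np.int32(51), 'px': array([289.1, 264.2])}
S {'mean': array([ 506.8, -294.9]), 'rc': array([ 507.1, -295.4]), 'ang': np.float64(0.144), 'size': array([12. , 30.9]), 'n': np.int32(57), 'px': array([334.3, 280.2])}
S {'mean': array([ 422.3, -339.6]), 'rc': array([ 422.4, -339.1]), 'ang': np.float64(-0.443), 'size': array([14.5, 33.5]), 'n': np.int32(75), 'px': array([301.3, 303. ])}
B {'mean': array([631.9,  29.2]), 'rc': array([634.7,  29.5]), 'ang': np.float
[... 1288 characters left out ...]
ean': array([625.5, 264.5]), 'rc': array([631.7, 266.8]), 'ang': np.float64(0.031), 'size': array([10.2, 88.7]), 'n': np.int32(49), 'px': array([228.5, 167.5])}
railedge [[577.1, 270.3, 10.0], [589.1, -248.5, 10.0]]
pedalbase [[492.0, 100.9, 8.0], [511.6, 13.8, 8.0], [376.9, -16.8, 8.0], [354.5, 73.1, 8.0]]
plate [[657.6, 190.8, 105.0], [660.8, 45.4, 105.0], [610.6, 43.7, 105.0], [609.3, 187.9, 105.0]]
carrier [[665.6, 32.3, 30.0], [670.0, -135.3, 30.0], [606.4, -137.7, 30.0], [602.5, 30.3, 30.0]]
handleTop [[647.3, -185.4, 90.0], [647.9, -210.9, 90.0], [637.7, -208.2, 90.0], [637.1, -183.4, 90.0]]
crate [[568.9, 442.9, 55.0], [578.4, 280.9, 55.0], [344.4, 260.9, 55.0], [337.7, 416.9, 55.0]]
```

The measurements agree between views. Rail yaw is about 0.022, carrier_mid is about (638,−54), and the handle is about (641,−198). The carrier looks roughly 30 mm off its load stop, so I'll pull it back first.

```bash
cat >> h.py <<'E'
RY=0.022
def ori(a): return [np.pi,0,a+np.pi/2]
def ptp(x,y,z,a): robot.move_ptp([x,y,z],ori(a))
def lin(x,y,z,a,**k): return robot.move_linear([x,y,z],ori(a),**k)
def rel(dx,dy,dz,**k): return robot.move_linear(list(np.array(robot.current_tcp_pos())+[dx,dy,dz]),None,**k)
def along(s,**k): return rel(-np.sin(RY)*s,np.cos(RY)*s,0,**k)
E
python3 - <<'E'
from h import *
ptp(450,-230,230,0)
ptp(641.5,-198,180,RY)
robot.move_gripper(.6)
print(lin(641.5,-198,52,RY,speed=120,f_stop=10))
robot.move_gripper(0); print(robot.current_gripper_width()*93, robot.current_contact_force())
print(along(-60,speed=40,f_stop=12)); print(robot.current_tcp_pos(),robot.current_contact_force())
robot.move_gripper(.6); print(robot.current_tcp_pos(), robot.current_contact_force())
rel(0,0,130)
ptp(450,-230,230,0); print(robot.current_t())
ptp(300,-350,250,0)
t=cam("top"); s=cam("side"); cv2.imwrite("pics/t1.png",t["img"])
for r in carrier(t): print("B",r)
for r in coils(t,36,(375,195,460,265)): print("T",r)
for r in coils(s,36,(265,245,355,330)): print("S",r)
E
```

```text
False
17.677542783298097 [-13.00558839  -1.10695496   6.67153908]
True
[ 637.94126097 -218.83268149   52.0079315 ] [-1.49662247  2.37531966  5.44134584]
[ 637.29901881 -218.83177714   50.90047584] [-0.257557    0.10038274  1.07027208]
8.6167
B {'mean': array([637.4, -74.2]), 'rc': array([638.5, -74.2]), 'ang': np.float64(0.018), 'size': array([35.1, 45.3]), 'n': np.int32(199), 'px': array([343. , 164.8])}
B {'mean': array([635.8, -24.6]), 'rc': array([635.9, -24.6]), 'ang': np.float64(0.022), 'size': array([35.2, 42.1]), 'n': np.int32(195), 'px': array([326., 165.])}
B {'mean': array([ 638. , -123.8]), 'rc': array([ 638.1, -123.8]), 'ang': np.float64(0.01), 'size': array([35.1, 42.5]), 'n': np.int32(195), 'px': array([360., 165.])}
T {'mean': array([ 507.4, -296.5]), 'rc': array([ 507.5, -296.5]), 'ang': np.float64(0.118), 'size': array([14.5, 32.7]), 'n': np.int32(64), 'px': array([420.9, 210.5])}
T {'mean': array([ 421.1, -340.3]), 'rc': array([ 421.2, -340.2]), 'ang': np.float64(-0.344), 'size': array([16.4, 32.7]), 'n': np.int32(69), 'px': array([437.3, 241.6])}
T {'mean': array([ 414.6, -228.1]), 'rc': array([ 414.4, -227.9]), 'ang': np.float64(0.589), 'size': array([15.7, 33.4]), 'n': np.int32(70), 'px': array([397.1, 242.9])}
S {'mean': array([ 413.2, -227.6]), 'rc': array([ 413.5, -227.6]), 'ang': np.float64(0.666), 'size': array([12.2, 33.5]), 'n': np.int32(53), 'px': array([288.8, 264.4])}
S {'mean': array([ 506.7, -294.9]), 'rc': array([ 506.7, -296.3]), 'ang': np.float64(0.144), 'size': array([13.8, 31.9]), 'n': np.int32(56), 'px': array([334.2, 280.2])}
S {'mean': array([ 422.3, -339.6]), 'rc': array([ 422.6, -339. ]), 'ang': np.float64(-0.459), 'size': array([14.4, 33.6]), 'n': np.int32(72), 'px': array([301.3, 302.9])}
```

```bash
python3 - <<'E'
from h import *
ptp(450,-230,230,0)
ptp(637.5,-219,180,RY)
print(lin(637.5,-219,52,RY,speed=120,f_stop=10))
robot.move_gripper(0); robot.sleep(.2);print(robot.current_tcp_pos(), robot.current_contact_force())
print(along(-25,speed=25,f_stop=12)); print(robot.current_tcp_pos(),robot.current_contact_force())
robot.sleep(.2);print(robot.current_tcp_pos(),robot.current_contact_force())
robot.move_gripper(.6)
rel(0,0,130)
ptp(450,-230,230,0); 
ptp(300,-350,250,0); print(robot.current_t())
t=cam("top")
for r in carrier(t): print("B",r)
E
```

```text
False
[ 638.00738734 -218.99590904   52.09767713] [ 3.72813491  0.2531143  -0.13507248]
True
[ 638.01903562 -218.98555491   51.95194642] [-0.22921763  1.59386199  4.3541246 ]
[ 638.01897471 -219.00192165   51.94403435] [-1.31560405  0.4759732   6.17336307]
17.1667
B {'mean': array([637.3, -74.2]), 'rc': array([638.5, -74.2]), 'ang': np.float64(0.018), 'size': array([35.1, 45.3]), 'n': np.int32(198), 'px': array([343. , 164.9])}
B {'mean': array([635.8, -24.6]), 'rc': array([635.9, -24.6]), 'ang': np.float64(0.022), 'size': array([35.2, 42.1]), 'n': np.int32(195), 'px': array([326., 165.])}
B {'mean': array([ 638. , -123.8]), 'rc': array([ 638.1, -123.8]), 'ang': np.float64(0.01), 'size': array([35.1, 42.5]), 'n': np.int32(195), 'px': array([360., 165.])}
```

```bash
cat >> h.py <<'E'
def find():
    """coils still on the bench: top and side views merged"""
    T=coils(cam("top"),36,(375,195,470,290)); S=coils(cam("side"),36,(250,235,370,345)); out=[]
    for r in T:
        if not 28<r["size"][1]<40: print("odd",r); continue
        m=[s["mean"] for s in S if np.hypot(*(s["mean"]-r["mean"]))<8]
        out.append((*np.mean([r["mean"]]+m,axis=0),r["ang"],len(m)))
    return out
def pick(x,y,a,z=10):
    robot.move_gripper(.68); ptp(x,y,z+90,a)
    if lin(x,y,z,a,speed=100,f_stop=10): print("touch going down",robot.current_tcp_pos())
    robot.move_gripper(0); w=robot.current_gripper_width()*93
    print("grip width",w,"tcp",np.round(robot.current_tcp_pos(),1)); return w
E
cat > put.py <<'E'
import sys
from h import *
x,y,nx,ny=map(float,sys.argv[1:5])
c=find(); print(c)
c=min(c,key=lambda r:np.hypot(r[0]-x,r[1]-y)); print(c)
w=pick(*c[:3])
assert 34<w<39
rel(0,0,120,speed=200)
ptp(nx,ny,160,RY); print("width",robot.current_gripper_width()*93)
print("f",lin(nx,ny,41,RY,speed=70,f_stop=8),robot.current_tcp_pos())
robot.move_gripper(.65)
rel(0,0,120,speed=200)
ptp(450,-150,230,0); print(robot.current_t())
E
python3 put.py 507 -296 635 -24.4
```

```text
[(np.float64(507.04999999999995), np.float64(-295.7), np.float64(0.118), 1), (np.float64(421.70000000000005), np.float64(-339.95000000000005), np.float64(-0.344), 1), (np.float64(414.1), np.float64(-227.7), np.float64(0.561), 1)]
(np.float64(507.04999999999995), np.float64(-295.7), np.float64(0.118), 1)
grip width 35.628788921434946 tcp [ 507.  -295.7   10.2]
width 35.9968157473166
f False [635.36255165 -24.45767982  41.49852003]
26.4167
```

```bash
python3 - <<'E'
from h import *
ptp(300,-350,250,0); print(find())
t=cam("top"); s=cam("side")
for r in coils(t,66,(290,145,420,190)): print(r)
a=cv2.resize(t["img"][140:200,290:410],None,fx=5,fy=5,interpolation=cv2.INTER_CUBIC)
b=cv2.resize(s["img"][165:285,310:430],None,fx=2.5,fy=2.5,interpolation=cv2.INTER_CUBIC)
c=np.zeros((600,600,3),np.uint8); c[:300]=a; c[300:,:300]=b; cv2.imwrite("pics/n1.png",c)
E
```

```text
[(np.float64(421.70000000000005), np.float64(-339.95000000000005), np.float64(-0.344), 1), (np.float64(413.85), np.float64(-227.8), np.float64(0.589), 1)]
{'mean': array([636.5, -25.1]), 'rc': array([636.6, -25.8]), 'ang': np.float64(0.022), 'size': array([14.2, 32.1]), 'n': np.int32(65), 'px': array([326.2, 161.5])}
{'mean': array([ 612. , -193.3]), 'rc': array([ 616. , -188.1]), 'ang': np.float64(-1.403), 'size': array([30.1, 64.7]), 'n': np.int32(113), 'px': array([386. , 171.3])}
```

View pics/n1.png

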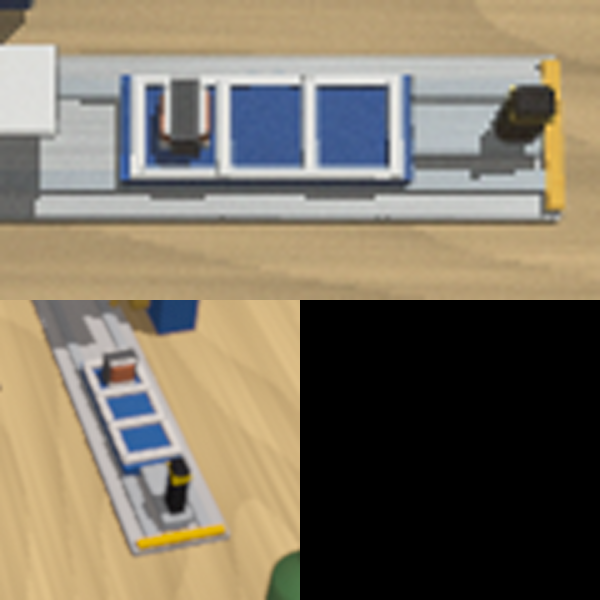

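Coil A stands squarely in nest3, at crop (185,110). The handle sits next to the yellow strip, which matches the load stop.

```bash
python3 put.py 414 -228 636 -74.2 && python3 put.py 421 -340 637.1 -124; python3 - <<'E'
from h import *
ptp(300,-350,250,0); print(find())
t=cam("top"); s=cam("side")
for r in coils(t,66,(290,145,380,190)): print(r)
for r in carrier(t): print("B",r["mean"])
a=cv2.resize(t["img"][140:200,290:410],None,fx=5,fy=5,interpolation=cv2.INTER_CUBIC)
b=cv2.resize(s["img"][165:285,310:430],None,fx=2.5,fy=2.5,interpolation=cv2.INTER_CUBIC)
c=np.zeros((600,600,3),np.uint8); c[:300]=a; c[300:,:300]=b; cv2.imwrite("pics/n2.png",c)
E
```

```text
[(np.float64(421.70000000000005), np.float64(-339.95000000000005), np.float64(-0.344), 1), (np.float64(414.05), np.float64(-227.75), np.float64(0.589), 1)]
(np.float64(414.05), np.float64(-227.75), np.float64(0.589), 1)
touch going down [ 413.94512193 -228.68866669   36.16339177]
grip width 0.4806929536608926 tcp [ 413.5 -227.4   34.4]
[(np.float64(421.75), np.float64(-339.95), np.float64(-0.344), 1), (np.float64(388.95000000000005), np.float64(-243.2), np.float64(0.589), 1)]
{'mean': array([636.3, -25.2]), 'rc': array([636.6, -25.8]), 'ang': np.float64(0.022), 'size': array([14.2, 32.1]), 'n': np.int32(66), 'px': array([326.3, 161.6])}
B [637.8 -74.3]
B [ 638.  -123.8]Traceback (most recent call last):
  File "put.py", line 7, in <module>
    assert 34<w<39
           ^^^^^^^
AssertionError
```

View pics/n2.png

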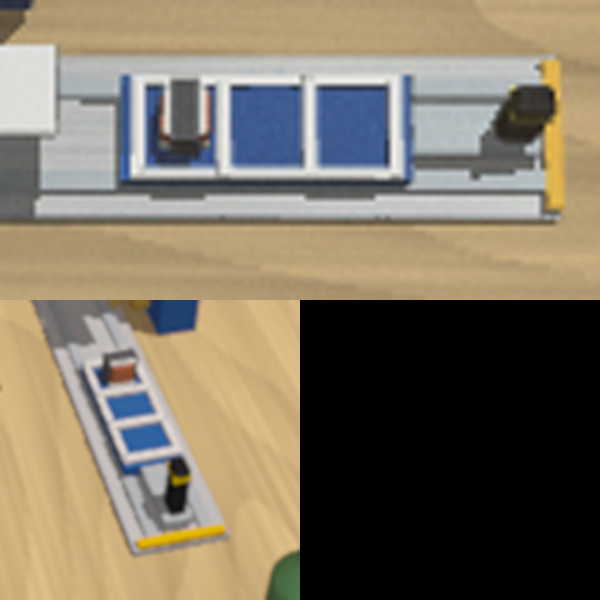

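The second coil was knocked while the arm was approaching, so the finger touched it and the script stopped safely. It is still upright, now at (389,−243). Retrying from a fresh look.

```bash
python3 put.py 389 -243 636 -74.2 && python3 put.py 421 -340 637.1 -124; python3 - <<'E'
from h import *
ptp(300,-350,250,0); print(find())
t=cam("top"); s=cam("side")
for r in coils(t,66,(290,145,380,190)): print(r)
for r in carrier(t): print("B",r["mean"])
a=cv2.resize(t["img"][140:200,290:410],None,fx=5,fy=5,interpolation=cv2.INTER_CUBIC)
b=cv2.resize(s["img"][165:285,310:430],None,fx=2.5,fy=2.5,interpolation=cv2.INTER_CUBIC)
c=np.zeros((600,600,3),np.uint8); c[:300]=a; c[300:,:300]=b; cv2.imwrite("pics/n3.png",c)
E
```

```text
[(np.float64(421.75), np.float64(-340.0), np.float64(-0.344), 1), (np.float64(388.95000000000005), np.float64(-243.2), np.float64(0.589), 1)]
(np.float64(388.95000000000005), np.float64(-243.2), np.float64(0.589), 1)
grip width 36.12876619616371 tcp [ 389.  -243.3   10.2]
width 36.344781047702625
f False [636.31271115 -74.28155036  41.49238065]
41.5167
odd {'mean': array([ 444.2, -212.3]), 'rc': array([ 445.3, -215.6]), 'ang': np.float64(1.321), 'size': array([ 37.9, 110.8]), 'n': np.int32(170), 'px': array([391.3, 232.2])}
[]
[(np.float64(421.75), np.float64(-339.95000000000005), np.float64(-0.344), 1)]
{'mean': array([636.3, -25.1]), 'rc': array([636.6, -25.8]), 'ang': np.float64(0.022), 'size': array([14.2, 32.1]), 'n': np.int32(65), 'px': array([326.2, 161.6])}
{'mean': array([637.4, -73.7]), 'rc': array([637.6, -73.8]), 'ang': np.float64(0.016), 'size': array([14.1, 32.1]), 'n': np.int32(69), 'px': array([343.5, 161.6])}
B [ 638.  -123.8]Traceback (most recent call last):
  File "put.py", line 5, in <module>
    c=min(c,key=lambda r:np.hypot(r[0]-x,r[1]-y)); print(c)
ValueError: min() iterable argument is empty
```

View pics/n3.png

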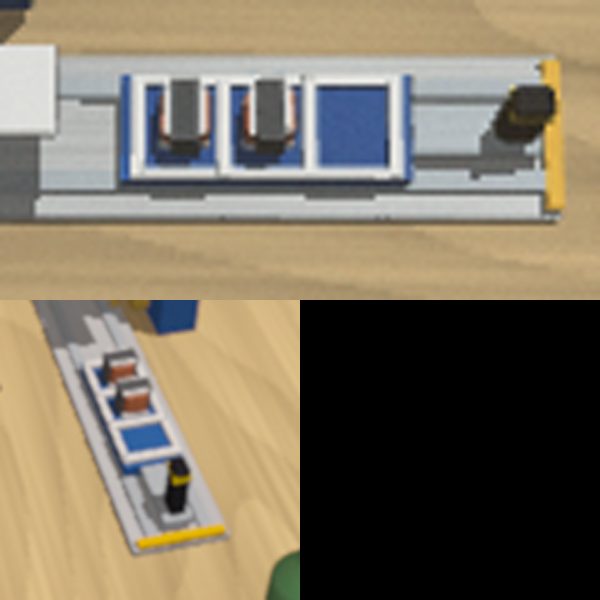

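Two coils stand in nests 3 and 2, at crop (185,110) and (268,110). The arm hid the third coil in the last look, so I'll fetch it from here.

```bash
python3 put.py 421 -340 637.1 -124; python3 - <<'E'
from h import *
ptp(300,-350,250,0); print(find())
t=cam("top"); s=cam("side")
for r in coils(t,66,(290,145,380,190)): print(r)
for r in carrier(t): print("B",r["mean"])
for r in coils(s,66,(310,165,400,240)): print("S",r["mean"],r["size"])
E
```

```text
[(np.float64(421.6), np.float64(-340.0), np.float64(-0.344), 1)]
(np.float64(421.6), np.float64(-340.0), np.float64(-0.344), 1)
grip width 35.970871475368085 tcp [ 421.5 -339.9   10.2]
width 35.52925575138115
f False [ 637.41951737 -124.11593145   41.50331944]
51.5667
[]
{'mean': array([636.4, -25.3]), 'rc': array([636.6, -25.8]), 'ang': np.float64(0.023), 'size': array([14.2, 32.1]), 'n': np.int32(67), 'px': array([326.3, 161.5])}
{'mean': array([637.4, -73.7]), 'rc': array([637.6, -73.8]), 'ang': np.float64(0.016), 'size': array([14.1, 32.1]), 'n': np.int32(69), 'px': array([343.5, 161.6])}
{'mean': array([ 639. , -125.8]), 'rc': array([ 638.8, -124.8]), 'ang': np.float64(0.022), 'size': array([14.1, 32. ]), 'n': np.int32(61), 'px': array([362. , 161.4])}
S [635.5 -24.5] [15.1 35.2]
S [634.5 -72.7] [14.5 34.1]
S [ 636.9 -124.2] [14.3 32.7]
```

All three are seated and the carrier is at the stop. Next I'll slide it along the rail, then feel for the detent with small steps while logging force.

```bash
python3 - <<'E'
from h import *
ptp(450,-230,230,0)
ptp(638,-219,180,RY)
lin(638,-219,52,RY,speed=120,f_stop=10)
robot.move_gripper(0)
y0=robot.current_tcp_pos()[1]
p0=np.array(robot.current_tcp_pos())
g=lambda s,**k: robot.move_linear(list(p0+[-np.sin(RY)*s,np.cos(RY)*s,0]),None,**k)
print(g(172,speed=60))
for s in np.arange(174,204,1.5):
    g(s,speed=15); robot.sleep(.1); f=robot.current_contact_force(); print(round(s,1),round(robot.current_tcp_pos()[1]-y0,1),np.round(f,1))
print(robot.current_t())
E
```

```text
False
174.0 174.1 [ 4.4  0.8 -3.6]
175.5 175.1 [ 3.8 -3.3 -3.1]
177.0 175.4 [ 3.5 -6.8 -3.7]
178.5 175.7 [  4.  -10.5  -3.9]
180.0 176.9 [  4.2 -10.7  -3.8]
181.5 180.1 [ 4.4 -5.1 -3.9]
183.0 182.5 [ 3.7 -2.3 -3.6]
184.5 184.8 [ 6.1  0.4 -3. ]
186.0 186.4 [ 5.2  0.4 -3.4]
187.5 188.2 [ 5.1  1.4 -3.1]
189.0 189.5 [ 5.5 -0.3 -2.9]
190.5 190.6 [ 5.2 -0.2 -2.9]
192.0 190.9 [ 5.5 -4.9 -2.9]
193.5 191.3 [ 4.2 -8.5 -5. ]
195.0 192.0 [  4.1 -10.9  -3.9]
196.5 195.0 [ 3.6 -5.7 -2.7]
198.0 197.6 [ 3.9 -1.4 -2.6]
199.5 199.6 [ 5.2 -0.5 -3.2]
201.0 201.4 [ 5.1  1.7 -3. ]
202.5 203.1 [ 4.9  1.4 -2.9]
66.35
```

Forward motion meets one stud at about 175–180 mm and the second starting at about 190.8. I'll go back in reverse to bracket the detent's centre.

```bash
python3 - <<'E'
from h import *
p=np.array(robot.current_tcp_pos()); y0=p[1]-203.1*np.cos(RY)
p0=p-203.1*np.array([-np.sin(RY),np.cos(RY),0])
g=lambda s,**k: robot.move_linear(list(p0+[-np.sin(RY)*s,np.cos(RY)*s,0]),None,**k)
out=False
for s in np.arange(201,178,-1.):
    g(s,speed=15); robot.sleep(.1); f=robot.current_contact_force()[1]; y=robot.current_tcp_pos()[1]-y0; print(round(s,1),round(y,1),round(f,1))
    if s<188 and f>3.5: break
c=(190.8+y)/2; print("centre",c)
g(c,speed=15); robot.sleep(.2); print(robot.current_contact_force())
robot.move_gripper(.6); robot.sleep(.3); rel(0,0,130)
ptp(450,-230,230,0); ptp(300,-350,250,0)
t=cam("top"); s=cam("side"); print(robot.current_t())
for r in coils(s,66,(250,110,400,240)): print("S",r["mean"],r["size"])
for r in coils(t,66,(225,145,380,190)): print("T",r["mean"],r["size"])
a=cv2.resize(t["img"][100:200,220:410],None,fx=4,fy=4,interpolation=cv2.INTER_CUBIC)
cv2.imwrite("pics/d1.png",a)
h,sa,v=hsv(t)
for r in blobs(t,(v<60),85,8,4000,(300,145,345,180)): print("handle",r)
E
```

```text
201.0 202.8 4.0
200.0 202.6 7.4
199.0 201.6 6.3
198.0 200.3 6.8
197.0 198.9 4.3
196.0 197.5 3.0
195.0 196.1 1.9
194.0 194.7 2.3
193.0 193.1 1.1
192.0 191.6 -0.9
191.0 190.6 -1.6
190.0 190.0 0.4
189.0 189.2 1.7
188.0 188.8 4.6
187.0 188.6 7.3
centre 189.72312322725958
[ 3.47723262  0.66719338 -2.14811725]
76.2083
S [710.  223.6] [126.4 170.7]
S [577.5  69.2] [ 19.2 154.5]
S [467.3 -35.9] [52.1 82.2]
S [606.7 -63.3] [20.  53.3]
T [669.9 141.5] [20.7 60.4]
T [644.8 124. ] [14.  26.3]
T [608.6 -12.9] [26.  67.5]
T [594.7 128.1] [  8.6 130.1]
handle {'mean': array([634.7, -28.6]), 'rc': array([634.3, -28.6]), 'ang': np.float64(-1.549), 'size': array([14.3, 19.4]), 'n': np.int32(43), 'px': array([327.5, 160.3])}
handle {'mean': array([618.7, -28.5]), 'rc': array([618.6, -28.9]), 'ang': np.float64(-1.548), 'size': array([ 5.7, 19.4]), 'n': np.int32(23), 'px': array([327.3, 166. ])}
```

View pics/d1.png

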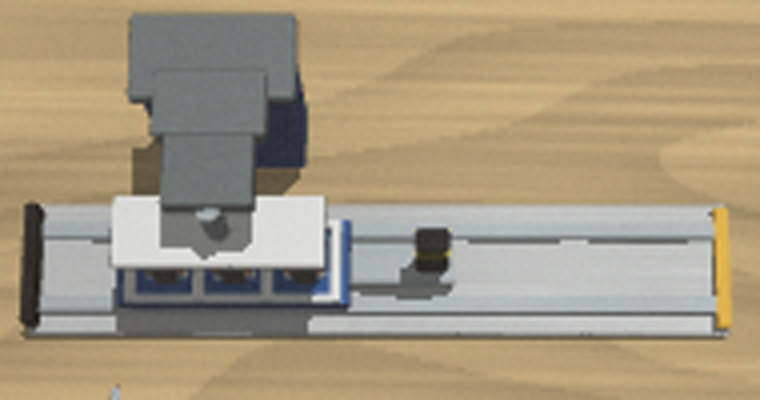

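The carrier sits under the probe plate with the handle near y≈−28.6. Force and image both put the detent at about 190 mm of travel. Now the pedal.

```bash
python3 - <<'E'
from h import *
t=cam("top"); h,sa,v=hsv(t)
for r in blobs(t,(v<60),54,100,4000,(270,195,335,270)): print("pad",r)
a=.211-np.pi/2
ptp(300,-150,250,a); robot.move_gripper(0)
ptp(455,46,130,a)
print(lin(455,46,62,a,speed=80,f_stop=6), robot.current_contact_force())
hit=lin(455,46,22,a,speed=25,f_stop=26); print(hit,robot.current_tcp_pos(),robot.current_contact_force())
for i in range(7): robot.sleep(.2); print(np.round(robot.current_tcp_pos(),1),np.round(robot.current_contact_force(),1))
s=cam("side"); crop(s,230,110,190,140,4,"pics/p1.png"); print(robot.current_t())
E
```

```text
pad {'mean': array([449.5,  44.7]), 'rc': array([449.5,  44.8]), 'ang': np.float64(-1.348), 'size': array([55.6, 57.9]), 'n': np.int32(416), 'px': array([299.5, 227.5])}
False [0.42127527 0.01918374 0.65069089]
True [459.41757747  46.4417425   28.13488125] [-3.35046665  0.71229588 11.13090462]
[459.4  46.4  28.1] [-2.9  1.4 11.2]
[459.4  46.4  28.1] [-3.2  0.7 11.7]
[459.4  46.4  28.1] [-3.3  0.8 12. ]
[459.4  46.5  28.1] [-2.2  0.6 11.7]
[459.4  46.4  28.1] [-2.9  0.  12.5]
[459.4  46.5  28.1] [-2.7  0.8 12. ]
[459.4  46.4  28.2] [-2.5  0.2 11.1]
83.5667
```

View pics/p1.png

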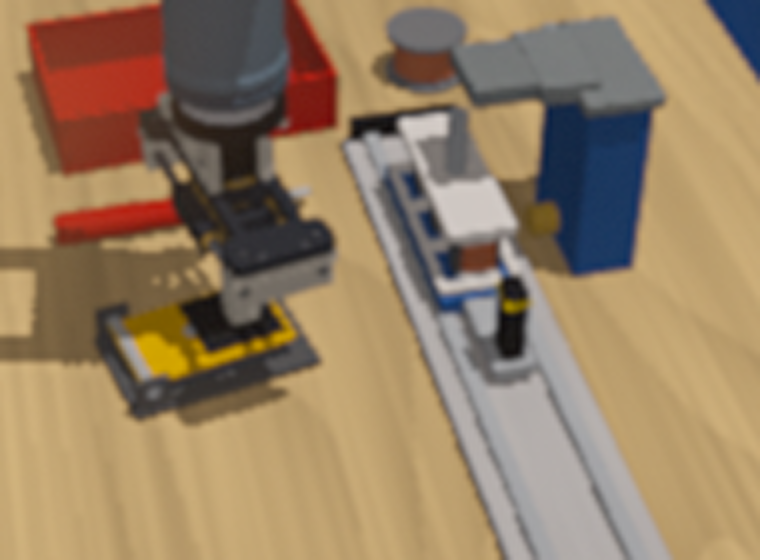

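The side view shows the pedal down and the white probe plate lowered to just above the coils, with the carrier still in place. I'll press slightly harder and hold again to be sure, then release.

```bash
python3 - <<'E'
from h import *
print(rel(0,0,-3,speed=10,f_stop=20),robot.current_tcp_pos(),robot.current_contact_force())
robot.sleep(1.2); print(robot.current_contact_force(),robot.current_tcp_pos())
rel(0,0,120,speed=100)
robot.move_gripper(.6)
ptp(500,-150,230,RY)
ptp(638+0.022*(219-29)-4,-28.6,180,RY)
print(lin(634,-28.6,52,RY,speed=120,f_stop=10),robot.current_contact_force())
robot.move_gripper(0); print(robot.current_tcp_pos(),robot.current_gripper_width()*93)
p0=np.array(robot.current_tcp_pos())
g=lambda s,**k: robot.move_linear(list(p0+[-np.sin(RY)*s,np.cos(RY)*s,0]),None,**k)
g(-25,speed=20); print(robot.current_tcp_pos())
g(-184,speed=70); print(g(-205,speed=25,f_stop=12),robot.current_tcp_pos(),robot.current_contact_force())
robot.move_gripper(.6); rel(0,0,130)
ptp(450,-230,230,0); ptp(300,-350,250,0)
t=cam("top"); s=cam("side"); print(robot.current_t())
for r in coils(t,66,(290,145,380,190)): print(r)
for r in coils(s,66,(310,165,400,240)): print("S",r["mean"],r["size"])
a=cv2.resize(t["img"][100:275,150:410],None,fx=3,fy=3,interpolation=cv2.INTER_CUBIC); cv2.imwrite("pics/b1.png",a)
h,sa,v=hsv(t); red=((h<6)|(h>174))&(sa>120)
for lo in (0,): 
  for r in blobs(t,red,5,300,9000,(150,170,232,275)): print("red",r)
for y in (195,222,250): print(y,[ (x,int(v[y,x])) for x in range(155,226)])
E
```

```text
True [459.44730691  46.43881454  28.14786579] [-2.89962451 -0.15387973 11.95391325]
[-2.97514279  0.15585982 11.86273993] [459.41849958  46.46889045  28.12175469]
False [-0.13693932  0.18500676 -0.30448049]
[634.03218932 -28.54960517  52.03419412] 17.623956483493604
[634.57435368 -53.8728423   52.04225025]
True [ 637.98737154 -218.26447377   51.95168171] [-0.18168611  1.5561996   4.9278944 ]
99.3667
{'mean': array([636.5, -25.3]), 'rc': array([636.6, -25.8]), 'ang': np.float64(0.022), 'size': array([14.2, 32.1]), 'n': np.int32(65), 'px': array([326.3, 161.5])}
{'mean': array([637.3, -73.9]), 'rc': array([637.6, -73.8]), 'ang': np.float64(0.016), 'size': array([14.1, 32.1]), 'n': np.int32(67), 'px': array([343.5, 161.6])}
{'mean': array([ 639. , -125.8]), 'rc': array([ 638.8, -124.8]), 'ang': np.float64(0.022), 'size': array([14.1, 32. ]), 'n': np.int32(61), 'px': array([362. , 161.4])}
S [594.1  45.5] [35.5 79.9]
S [633.8  63.1] [28.6 54.9]
S [635.5 -24.5] [15.1 35.2]
S [634.5 -72.7] [14.5 34.1]
S [ 637.3 -124.3] [14.3 32.7]
red {'mean': array([462.8, 370.6]), 'rc': array([466.9, 371
[... 1948 characters left out ...]
(167, 82), (168, 81), (169, 160), (170, 162), (171, 168), (172, 165), (173, 165), (174, 162), (175, 165), (176, 165), (177, 163), (178, 165), (179, 165), (180, 166), (181, 167), (182, 169), (183, 166), (184, 168), (185, 163), (186, 166), (187, 164), (188, 167), (189, 166), (190, 166), (191, 166), (192, 165), (193, 165), (194, 165), (195, 166), (196, 167), (197, 164), (198, 167), (199, 169), (200, 165), (201, 169), (202, 167), (203, 167), (204, 167), (205, 166), (206, 162), (207, 166), (208, 166), (209, 167), (210, 169), (211, 167), (212, 122), (213, 174), (214, 91), (215, 86), (216, 84), (217, 84), (218, 84), (219, 106), (220, 183), (221, 187), (222, 187), (223, 188), (224, 192), (225, 189)]
```

View pics/b1.png

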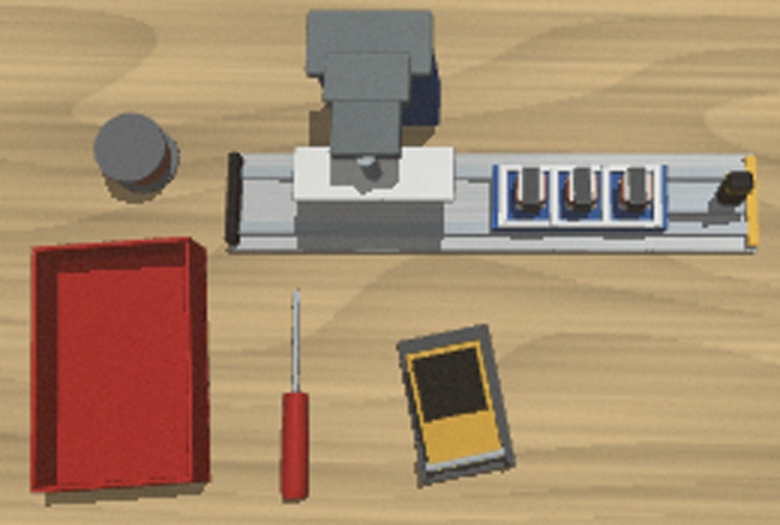

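The probe plate and pedal are up, the carrier is back at the yellow strip, and all three coils are still nested. The crate rim in full-image pixels is about u=160.3–213.5 and v=181–263. I'll compute the crate pose and draw a check of the planned coil spots.

```bash
python3 - <<'E'
from h import *
t=cam("top")
R4=ray(t,[(160.3,181.8),(213.3,179.3),(213.7,262),(160.3,263.3)],55)[:,:2]; print(R4.round(1).tolist(),R4.mean(0))
print("sizes",[np.linalg.norm(R4[i]-R4[(i+1)%4]).round(1) for i in range(4)])
for v in (195,222,250): print("floor left",ray(t,(168.5,v),5)[0].round(1), "rim",ray(t,[(159.8,v),(213.5,v)],55)[:,:2].round(1).tolist())
print("floor back-left", ray(t,(169,189.2),5).round(1))
h,sa,v=hsv(t)
print("pedal",blobs(t,(v<60),54,100,4000,(270,195,335,270)))
E
```

```text
[[569.4, 445.0], [580.2, 294.4], [349.4, 275.8], [342.2, 422.0]] [460.28687116 359.30828605]
sizes [np.float64(150.9), np.float64(231.5), np.float64(146.4), np.float64(228.4)]
floor left [540.3 440.1   5. ] rim [[531.4, 442.6], [535.0, 290.4]]
floor left [460.2 432.3   5. ] rim [[455.1, 434.8], [458.8, 284.6]]
floor left [379.3 424.4   5. ] rim [[378.0, 427.0], [381.8, 278.8]]
floor back-left [[557.8 440.3   5. ]]
pedal [{'mean': array([449.6,  44.6]), 'rc': array([449.4,  45.1]), 'ang': np.float64(-1.343), 'size': array([55.8, 57.2]), 'n': np.int32(414), 'px': array([299.5, 227.4])}]
```

The crate centre is about (460,360) with yaw 0.09, and the sizes match. I'll transfer the coils one at a time, keeping the path clear of the test head.

```bash
cat > crate.py <<'E'
from h import *
CY=.09; ex=np.array([np.cos(CY),np.sin(CY)]); C=np.array([460,360.])
for (nx,ny),u in zip([(635.4,-24.5),(636.3,-74.3),(637.4,-124.1)],(60,0,-60)):
    ptp(480,-40,220,RY)
    w=0; robot.move_gripper(.65); ptp(nx,ny,150,RY)
    hit=lin(nx,ny,40.5,RY,speed=90,f_stop=10); robot.move_gripper(0); w=robot.current_gripper_width()*93
    print(hit,w,robot.current_tcp_pos())
    if hit or not 34<w<39: robot.move_gripper(.65); rel(0,0,110); break
    rel(0,0,120,speed=150); ptp(460,-20,220,RY); ptp(400,200,220,CY+.8)
    x,y=C+u*ex; a=CY+np.pi/2
    ptp(x,y,160,a); print("w",robot.current_gripper_width()*93)
    print(lin(x,y,16.5,a,speed=80,f_stop=8),robot.current_tcp_pos())
    robot.move_gripper(.56); rel(0,0,150,speed=150); ptp(400,200,220,CY+.8); print(robot.current_t())
ptp(420,-20,230,RY); ptp(300,-350,250,0)
t=cam("top"); s=cam("side"); print(robot.current_t())
for r in coils(t,41,(155,175,230,270)): print(r)
c=np.zeros((600,720,3),np.uint8)
c[:300,:]=cv2.resize(t["img"][140:270,150:462],(720,300)); c[300:,:540]=cv2.resize(s["img"][90:190,220:400],(540,300)); cv2.imwrite("pics/e1.png",c)
E
python3 crate.py
```

```text
False 35.75013246120134 [635.47690536 -24.53327953  40.70739131]
w 35.81057777544747
False [520.11384671 365.58696393  17.04885048]
111.6583
False 35.68760097439508 [636.37457719 -74.31854885  40.70910099]
w 35.98411149673123
False [460.33035918 360.18976092  16.98178232]
123.4417
False 35.75011620098359 [ 637.52018097 -124.13206491   40.74892089]
w 35.984259647299794
False [400.55885549 354.77809918  16.94516369]
135.2417
137.55
{'mean': array([521.3, 363.4]), 'rc': array([521.4, 362.7]), 'ang': np.float64(-1.446), 'size': array([14.5, 31.5]), 'n': np.int32(57), 'px': array([189.2, 200. ])}
{'mean': array([460.3, 357.5]), 'rc': array([459.8, 357.1]), 'ang': np.float64(-1.546), 'size': array([14.2, 31.7]), 'n': np.int32(64), 'px': array([189.4, 221.3])}
{'mean': array([401.9, 352.6]), 'rc': array([401. , 352.1]), 'ang': np.float64(-1.546), 'size': array([13.9, 31.6]), 'n': np.int32(64), 'px': array([189.3, 242.2])}
```

View pics/e1.png

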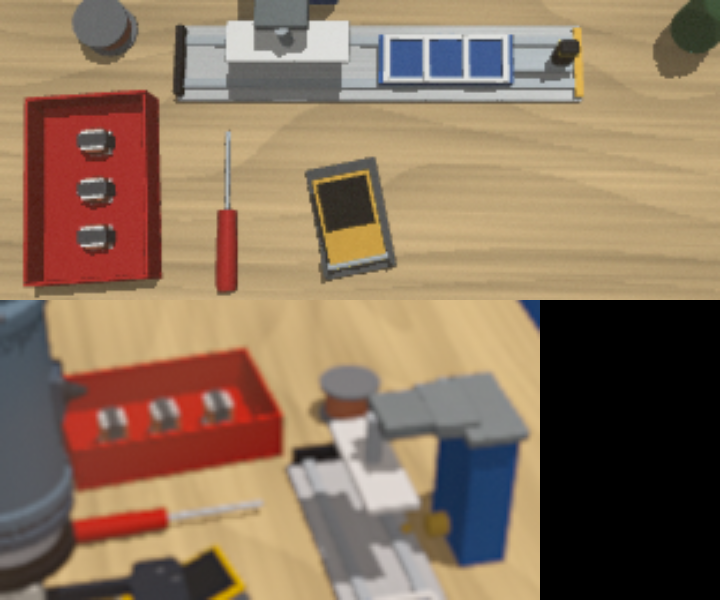

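All three coils stand upright on the crate floor, at crop (95,142), (95,190) and (95,237). The carrier is at the load end and the pedal is up.

```bash
python3 -c "
from h import *
print([r['mean'] for r in carrier(cam('top'))]); print(robot.hand_in())"
```

```text
[array([637.8, -74.2]), array([635.8, -24.6]), array([ 638. , -123.8])]
the job is handed in; nothing more can be done
None
```

The job is handed in at about 138 s of the 210 s allowed; no verdict came back, but the last pictures show all three tested transformers upright in the crate, the carrier at the load end, the pedal up, and the spool and screwdriver where they started (the bottle was only partly in view).

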